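# Gauge the wick hole of a candle blank

### The arm

A 7-joint arm with a two-finger parallel gripper is mounted at the origin on the work surface. World frame = base frame: x ahead of the robot, y to its left, z up, the work surface at z = 0. Lengths are in m, angles in rad, forces in N, time in s.
With the tool pointing down it reaches from about 0.4 to 0.875 m from the base axis. Payload 19.3 kg.
Tool frame: the origin (TCP) lies at the very end of the fingers, on their centre line; the grasp point (between the pads) lies 19 mm behind it; z points along the fingers, y is the line along which they close (so a half turn about z gives the same grasp; the last joint's range is limited). The gripper opens to 85 mm and grips with 20 to 120 N. Pads are 22 mm wide; open, the fingers measure 114 mm over their backs; the gripper's body (76 mm by 85 mm) begins 54 mm behind the grasp point. The pads swing forward as they close: fully open they stand 13 mm farther back than shut.
Start: joints at [1.147, 0.521, -0.036, 1.599, 0.021, 1.021, -0.113], TCP at [0.217, -0.586, 0.231] pointing down, gripper open.
Joint ranges: [-2.91, 2.91], [-0.3, 2.13], [-1.5, 1.42], [0.17, 2.43], [-1.26, 4.41], [0.16, 1.93], [-2.52, 2.52]. Speed limits (rad/s): [1.89, 1.89, 2.39, 2.39, 3.01, 3.01, 3.01].

### API

Orientations are given as [roll, pitch, yaw] about the fixed x, y, z axes, in that order (R = Rz(yaw) Ry(pitch) Rx(roll)).
In Python, from workcell import bot gives the robot as it stands.
- The arm moves only by the shell command python3 -m crank 'ROWS' [FORCE]. ROWS is a JSON object of lists of equal length, an entry for each row: "travel": the shift along the world's x, y, z in cm, a list of three; "turn": the turn, a rotation vector about the world's x, y, z in degrees, a list of three; "gripper": the closure, from 0 (fully open) to 1 (shut). A call has exactly 5 rows; each row is the pose to reach, as a shift and turn from the pose commanded when the call began; what a row does not reach only later rows make up. A row lasts 1/10 s, in which the tool goes at most 50 mm and 8.59 degrees, less where a joint would pass 70% of its speed; a pose out of reach is approached as far as the arm can. A call with a gripper value outside its range is refused whole. The fingers move at their own pace and stop on an object; FORCE is the grip in N (left out, the last holds). Time passes only in rows, so rows that repeat a pose let the fingers close, or fill a call up. It gives the time, the measured TCP pose, the force, the opening and the grip force at its end, in the units of the state.
- bot.observe(): the state, without advancing time (a new reading comes with each control period).
- bot.grab_frame(name): name is "scene" or "top" or "wrist"; returns a dict with "pixels" (480x640x3 uint8, red, green, blue), "fx", "fy", "cx", "cy" (pixels), "dist" ([k1, k2, p1, p2, k3] as OpenCV has them; the pictures are not rectified), "extrinsics" (4x4, takes a point from world to camera coordinates). Camera axes: x right, y down, z forward; pixel columns grow to the right and rows downward; lengths in m; the calibration is good to about 2 mm. A picture is of the moment at which its call begins. There is no depth.
- bot.job_done(): hands the job in; it is judged then, once.
The state is a dict: "clock": time; "qpos": joint angles; "qd": joint speeds; "joint_efforts": joint torques, N m; "position": TCP position; "tool_rot": TCP orientation; "force": force on the tool from outside, world axes, zero at the start; "moment": the same for the moment, N m; "grip_width": finger opening in m; "finger_force": force on a finger pad.
Only numpy, scipy, OpenCV 4.12 (cv2) and the standard library are available. Lean on these libraries where they do the work, as an engineer would, in place of code of your own. Each camera call takes 0.05 s, during which the arm holds its last target. There are 200 camera calls.

### The job

Take the yellow-handled depth gauge out of its black stand and lower it upright into the wick hole of the light red candle blank until its rod bottoms out; the blue collar meets the candle's top on the way and slides up the rod. Keep the rod pressed on the bottom with a steady push of about 10 N (never more than 25 N, wax dents) for two seconds, then let go and leave the gauge standing in the hole, bottomed, with the collar resting on the candle's top. Leave the finished candles alone.

Things in the scene. Friction and masses are not known exactly. Their poses are not given: they have to be found in the camera images.
- candle: Light red wax candle blank, a fixed cylinder 70 mm across and 85 mm high, in an aluminium nest (104 mm disc, 12 mm thick, with three dark jaws up to 40 mm high). It does not move. Origin: centre of the underside, z up. Yaw means nothing.
- bore_mouth (a point): Centre of the mouth of the wick hole, in the middle of the candle's flat top, 85 mm above the table. The hole is vertical, 15 mm across, with a flat floor, and blind: its depth differs from candle to candle, between 40 and 65 mm, and is not measured.
- stand: Black plastic block, 80 x 80 x 40 mm, fixed. In its middle a vertical hole 13 mm across and 25 mm deep in which the gauge stands at the start, its tip on the hole's floor 15 mm above the table. Origin: centre of the underside.
- gauge: Depth gauge, 0.15 kg or so: a steel rod 12 mm across whose tip tapers to 6 mm over the last 6 mm, and on top a round yellow handle 28 mm across that begins 110 mm and ends 156 mm above the tip. Origin: at the tip, z along the rod to the handle. Yaw means nothing. It stands almost upright, with up to 0.05 rad of lean.
- gauge_tip (a point): The tip of the rod (the gauge's origin).
- gauge_grip (a point): Point on the gauge's axis inside the handle, 134 mm above the tip: where to grip.
- collar_under (a point): Centre of the underside of the blue collar on the rod, 36 mm across and 12 mm thick. The collar is a friction fit: it starts 30 to 35 mm above the tip, slides along the rod under about 3 N, stays where it is left, and can go up to 75 mm above the tip. Once the collar has met the candle the push is about 3 N, and it rises steeply when the rod meets the floor.
- jar0: Finished red candle in a glass, 68 mm across, 90 mm high, wick to 104 mm, loose. Origin: centre of the underside. Leave it alone.
- jar1: Another finished candle like jar0. Leave it alone.
- jar2: Another finished candle like jar0. Leave it alone.

How it is judged:
On the way, in this order (a step that is already met when the one before it is completed fails the run):
1. the gauge is out of its stand, its tip above the candle's top (z of gauge_tip in the frame of bore_mouth above 0.002 m), for 0.1 s.
2. the rod is in the wick hole and is kept pressed on its floor with 4 to 16 N for 1.5 s (horizontal distance between gauge_tip and bore_mouth below 0.006 m and contact force between gauge and bore_floor_c0 between 4 and 16 N), for 1.5 s.
At the end, for the whole second after the job is handed in: The gauge stands at rest in the wick hole, released: tip resting on the hole's floor and within 6 mm of its axis, leaning less than 0.1 rad, the collar's underside within 3 mm of the candle's top (contact force between gauge and bore_floor_c0 above 0.2 N and horizontal distance between gauge_tip and bore_mouth below 0.006 m and angle between gauge's own z axis and vertical below 0.1 rad and z of collar_under in the frame of bore_mouth between -0.003 and 0.003 m and linear speed of gauge below 0.02 m/s and contact force between the fingers and gauge below 0.05 N); the robot touches nothing.
It fails at once if the gauge is pushed on the hole's floor with more than 25 N (contact force between gauge and bore_floor_c0 above 25 N).
It fails at once if the rod or collar is pushed on the candle's body with more than 25 N (contact force between gauge and candle above 25 N).
It fails at once if a finished candle is moved by more than 15 mm (distance of any of jar0, jar1, jar2 from where it was at the start of the episode above 0.015 m).
It also fails if it takes over 56 s, if anything falls off the work surface, if the arm or the gripper's body presses on something with over 40 N, if the wrist force passes 120 N, or if a joint passes its speed limit or range.

## Working session

There is one attempt and no reset: what is moved stays moved. The work goes in short steps, Python scripts to look and compute and a shell command to move; the robot and the scene stay as the last step left them, time stands still between calls to the robot, and variables do not carry over. Pictures are saved under pics/ and viewed, at most 10 in all, crops included, and the job is handed in when it is done.

```bash
mkdir -p pics; python3 - <<'E'
from workcell import bot
import cv2,pickle
s=bot.observe();print({k:s[k] for k in('clock','position','tool_rot','force','grip_width')})
F={}
for n in('scene','top'):
    f=bot.grab_frame(n);F[n]=f
    cv2.imwrite(f'pics/{n}0.png',f['pixels'][:,:,::-1]);print(n,f['fx'],f['dist'],f['extrinsics'])
pickle.dump(F,open('f0.pkl','wb'))
E
```

```text
{'clock': 0.0, 'position': array([ 0.21637862, -0.58600876,  0.23075026]), 'tool_rot': array([-3.14052468e+00,  8.37258152e-05,  3.53784903e-01]), 'force': array([-0.53255487, -0.46275412,  0.39500073]), 'grip_width': 0.08573529923157837}
scene 497.6417379231557 [0.0439186 0.        0.        0.        0.       ] [[ 0.76830343  0.63997827  0.01173302 -0.46002452]
 [ 0.46504312 -0.5455082  -0.69724866 -0.18523013]
 [-0.43982353  0.5411549  -0.71673331  1.28374307]
 [ 0.          0.          0.          1.        ]]
top 487.9609072832296 [0.0411861 0.        0.        0.        0.       ] [[ 0.04671029 -0.99889767  0.00464783 -0.02993777]
 [-0.97513514 -0.0466072  -0.21665463  0.59795688]
 [ 0.21663243  0.00558774 -0.97623725  0.99789639]
 [ 0.          0.          0.          1.        ]]
```

View pics/scene0.png

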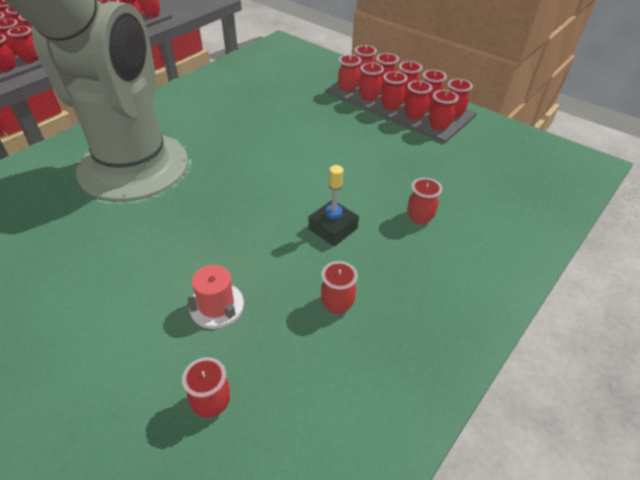

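View pics/top0.png

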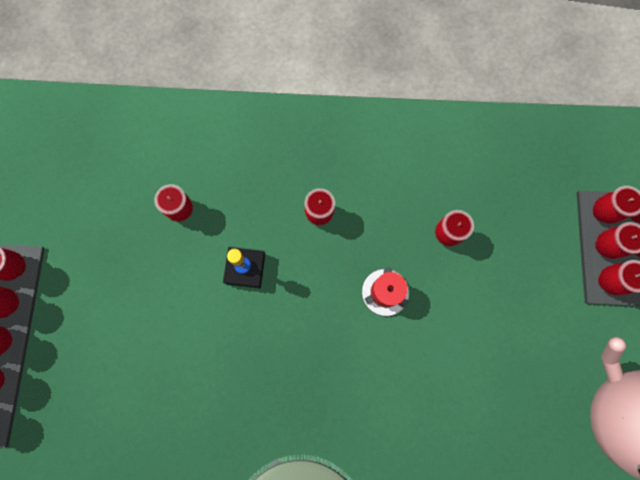

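The scene view shows the gauge handle at about (336,177) and the wick hole at about (212,279). In the top view they are at about (234,256) and (390,289). The jars are well away from both. Next I'll enlarge these areas.

```bash
python3 - <<'E'
import pickle,cv2,numpy as np
F=pickle.load(open('f0.pkl','rb'))
def c(n,u,v):return cv2.resize(F[n]['pixels'][v:v+60,u:u+80,::-1],None,fx=5,fy=5,interpolation=cv2.INTER_CUBIC)
cv2.imwrite('pics/m0.png',np.vstack([np.hstack([c('scene',297,162),c('scene',172,260)]),np.hstack([c('top',205,235),c('top',350,260)])]))
E
```

```text
(no output)
```

View pics/m0.png

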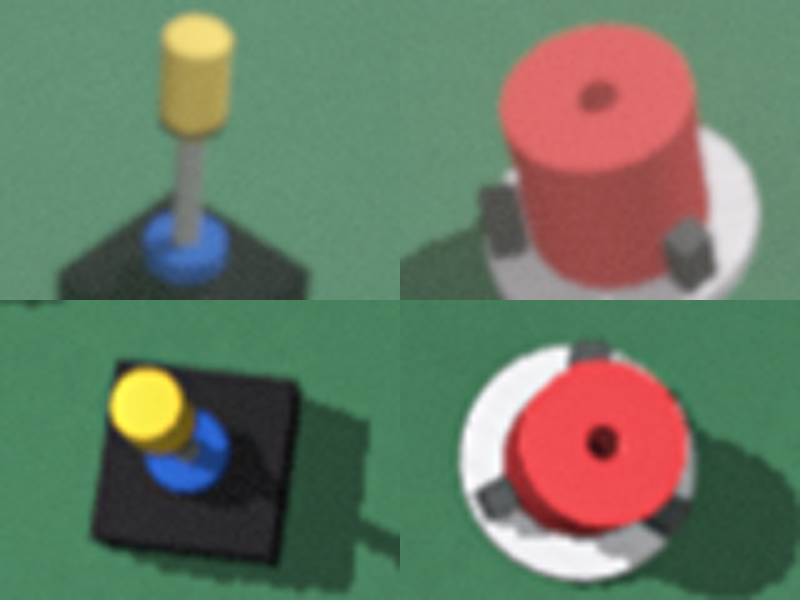

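The montage gives these pixel positions:

| Point | Scene | Top |
|---|---|---|
| Handle top centre | (336.6,169.4) | (234.4,255.8) |
| Collar top centre | (334.2,209.4) | (242.2,265.2) |
| Wick hole | (211.8,279.4) | (390.4,288.4) |

```bash
cat > h.py <<'E'
import cv2,numpy as np
from scipy.optimize import least_squares
def proj(f,p):
    E=f['extrinsics'];K=np.array([[f['fx'],0,f['cx']],[0,f['fy'],f['cy']],[0,0,1]])
    return cv2.projectPoints(np.array([p],float),cv2.Rodrigues(E[:3,:3])[0],E[:3,3],K,np.array(f['dist'],float))[0][0,0]
def tri(obs,z=None,x0=(.5,0,.1)):
    g=lambda p:np.concatenate([proj(f,p)-uv for f,uv in obs]+([[(p[2]-z)*2000]] if z is not None else []))
    r=least_squares(g,x0);return r.x,r.fun
E
python3 - <<'E'
import pickle,numpy as np
from h import *
F=pickle.load(open('f0.pkl','rb'));s,t=F['scene'],F['top']
np.set_printoptions(precision=4,suppress=True)
for n,a,b,z in(('handle',(336.6,169.4),(234.4,255.8),.171),('collar',(334.2,209.4),(242.2,265.2),.0595),('hole',(211.8,279.4),(390.4,288.4),.085)):
    print(n,*tri([(s,a),(t,b)]),*tri([(s,a),(t,b)],z),tri([(s,a)],z)[0],tri([(t,b)],z)[0])
E
```

```text
handle [0.5312 0.1533 0.1657] [-0.9262  0.2315 -0.6185 -0.6719] [0.5317 0.1514 0.1709] [-1.1579 -1.2529 -0.0515 -1.386  -0.3   ] [0.5361 0.1496 0.171 ] [0.529  0.1511 0.171 ]
collar [0.5306 0.1538 0.0545] [-0.9139  0.2193 -0.6375 -0.6738] [0.5312 0.1521 0.0594] [-1.0903 -0.9087 -0.1441 -1.2685 -0.1947] [0.5349 0.1512 0.0595] [0.5284 0.1516 0.0595]
hole [ 0.492  -0.1647  0.079 ] [-0.6725  0.085  -0.6085 -0.4799] [ 0.4934 -0.1655  0.0848] [-0.8905 -1.318   0.1931 -1.4393 -0.3081] [ 0.4971 -0.1666  0.085 ] [ 0.4904 -0.1651  0.085 ]
```

```bash
python3 -m crank '{"travel":[[2.4,4.2,0],[4.8,8.4,0],[7.2,12.6,0],[9.6,16.8,0],[12,21,0]],"turn":[[0,0,0],[0,0,0],[0,0,0],[0,0,0],[0,0,0]],"gripper":[0,0,0,0,0]}' 40
python3 -m crank '{"travel":[[2.4,4.2,0],[4.8,8.4,0],[7.2,12.6,0],[9.6,16.8,0],[12,21,0]],"turn":[[0,0,0],[0,0,0],[0,0,0],[0,0,0],[0,0,0]],"gripper":[0,0,0,0,0]}' 
python3 -m crank '{"travel":[[1.2,4.6,0],[2.4,9.2,0],[3.6,13.8,0],[4.8,18.4,0],[6,23,0]],"turn":[[0,0,0],[0,0,0],[0,0,0],[0,0,0],[0,0,0]],"gripper":[0,0,0,0,0]}' 
```

```text
clock: 0.6
position: [0.337, -0.3744, 0.2312]
tool_rot: [-3.141, 0.0, 0.354]
force: [1.0, -0.6, -0.2]
grip_width: 0.0853
finger_force: 0.0
clock: 1.1
position: [0.457, -0.1644, 0.2313]
tool_rot: [3.142, 0.0, 0.354]
force: [1.0, -0.5, 0.7]
grip_width: 0.0851
finger_force: 0.0
clock: 1.6
position: [0.5166, 0.0656, 0.2312]
tool_rot: [3.142, 0.0, 0.354]
force: [1.1, -0.9, 0.6]
grip_width: 0.0852
finger_force: 0.0
```

```bash
python3 -m crank '{"travel":[[0.5,3,0],[1,6,0],[1.5,8.6,0],[1.5,8.6,0],[1.5,8.6,0]],"turn":[[0,0,0],[0,0,0],[0,0,0],[0,0,0],[0,0,0]],"gripper":[0,0,0,0,0]}' 
python3 - <<'E'
from workcell import bot
import cv2,pickle
s=bot.observe();F={'pos':s['position'],'rot':s['tool_rot'],'w':bot.grab_frame('wrist')}
f=F['w'];cv2.imwrite('pics/w1.png',f['pixels'][:,:,::-1]);print(s['position'],f['fx'],f['extrinsics'])
pickle.dump(F,open('f1.pkl','wb'))
from h import proj
for p in((.5317,.1514,.171),(.529,.1511,.171),s['position']):print(proj(f,p))
E
```

```text
clock: 2.1
position: [0.5313, 0.1498, 0.2309]
tool_rot: [3.142, 0.001, 0.355]
force: [-0.0, -1.1, 0.2]
grip_width: 0.0854
finger_force: 0.0
[0.53126256 0.1498094  0.23092236] 360.4337415358943 [[ 3.47503320e-01 -9.37678734e-01  1.85260695e-04 -4.45872327e-02]
 [-9.03346391e-01 -3.34726782e-01  2.68185159e-01  4.93815392e-01]
 [-2.51409508e-01 -9.33625875e-02 -9.63367368e-01  5.25027115e-01]
 [ 0.00000000e+00  0.00000000e+00  0.00000000e+00  1.00000000e+00]]
[311.53425182 255.99271335]
[310.43380236 260.23550414]
[313.57360823 300.88362434]
```

View pics/w1.png

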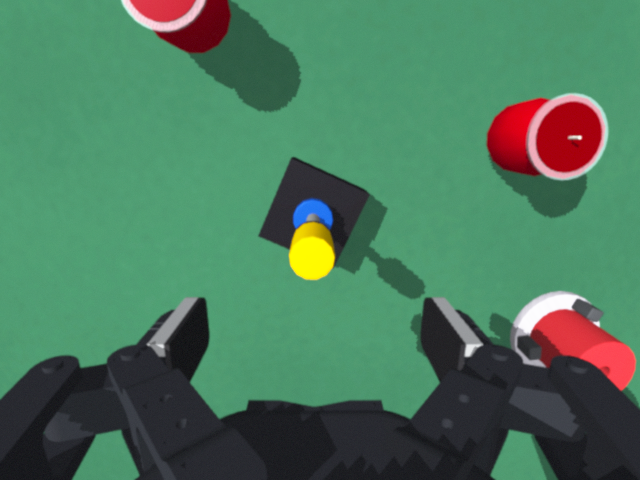

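The wrist view shows the handle top centre at (312,257). My position predicted (311.5,256), so the estimate holds and I'll descend and grip.

```bash
python3 -m crank '{"travel":[[0,0.15,-3],[0,0.15,-6],[0,0.15,-8.5],[0,0.15,-10.1],[0,0.15,-10.1]],"turn":[[0,0,0],[0,0,0],[0,0,0],[0,0,0],[0,0,0]],"gripper":[0,0,0,0,0.3]}' 30
python3 -m crank '{"travel":[[0,0,0],[0,0,0],[0,0,0],[0,0,0],[0,0,0]],"turn":[[0,0,0],[0,0,0],[0,0,0],[0,0,0],[0,0,0]],"gripper":[0.5,0.8,1,1,1]}' 40
python3 -m crank '{"travel":[[0,0,0],[0,0,0],[0,0,0],[0,0,0],[0,0,0]],"turn":[[0,0,0],[0,0,0],[0,0,0],[0,0,0],[0,0,0]],"gripper":[1,1,1,1,1]}' 60
```

```text
clock: 2.65
position: [0.5305, 0.1496, 0.1285]
tool_rot: [3.141, 0.004, 0.352]
force: [0.4, -0.4, 0.2]
grip_width: 0.0735
finger_force: 0.0
clock: 3.15
position: [0.5321, 0.1514, 0.1313]
tool_rot: [3.141, -0.002, 0.354]
force: [-0.7, 0.2, 7.0]
grip_width: 0.0272
finger_force: 39.0
clock: 3.65
position: [0.5321, 0.1514, 0.1313]
tool_rot: [3.141, -0.002, 0.354]
force: [0.1, 0.5, 8.5]
grip_width: 0.0268
finger_force: 58.3
```

```bash
python3 -m crank '{"travel":[[0,0,1],[0,0,2.5],[0,0,5],[0,0,8],[0,0,11]],"turn":[[0,0,0],[0,0,0],[0,0,0],[0,0,0],[0,0,0]],"gripper":[1,1,1,1,1]}' 
python3 -m crank '{"travel":[[-0.5,-4,0],[-1,-8,0],[-1.5,-12,0],[-2,-16,0],[-2.5,-20,0]],"turn":[[0,0,0],[0,0,0],[0,0,0],[0,0,0],[0,0,0]],"gripper":[1,1,1,1,1]}'
python3 -m crank '{"travel":[[-0.4,-3,0],[-0.8,-6,0],[-1.2,-9,0],[-1.4,-11.6,0],[-1.4,-11.6,0]],"turn":[[0,0,0],[0,0,0],[0,0,0],[0,0,0],[0,0,0]],"gripper":[1,1,1,1,1]}'
python3 -m crank '{"travel":[[0,0,0],[0,0,0],[0,0,0],[0,0,0],[0,0,0]],"turn":[[0,0,0],[0,0,0],[0,0,0],[0,0,0],[0,0,0]],"gripper":[1,1,1,1,1]}'
python3 - <<'E'
from workcell import bot
import cv2,pickle,numpy as np
s=bot.observe();F={'pos':s['position'],'rot':s['tool_rot']};print(s['position'],s['tool_rot'],s['force'])
for n in('scene','top','wrist'):F[n]=bot.grab_frame(n)
pickle.dump(F,open('f2.pkl','wb'))
def c(n,u,v):return cv2.resize(F[n]['pixels'][v:v+100,u:u+100,::-1],(400,400),interpolation=cv2.INTER_CUBIC)
cv2.imwrite('pics/m2.png',np.hstack([c('scene',165,200),c('top',340,240)]))
cv2.imwrite('pics/w2.png',F['wrist']['pixels'][:,:,::-1])
E
```

```text
clock: 4.15
position: [0.5312, 0.1511, 0.2421]
tool_rot: [-3.141, 0.0, 0.354]
force: [1.1, -0.1, -2.1]
grip_width: 0.0267
finger_force: 59.1
clock: 4.65
position: [0.506, -0.0504, 0.2412]
tool_rot: [3.141, -0.001, 0.354]
force: [0.7, 0.2, -2.6]
grip_width: 0.0267
finger_force: 59.1
clock: 5.15
position: [0.4917, -0.1683, 0.2409]
tool_rot: [3.14, 0.0, 0.349]
force: [-0.7, -0.1, -2.1]
grip_width: 0.0265
finger_force: 59.2
clock: 5.65
position: [0.4926, -0.1644, 0.2403]
tool_rot: [-3.142, -0.0, 0.354]
force: [0.6, -0.3, -1.3]
grip_width: 0.0267
finger_force: 59.2
[ 0.4925955  -0.16438137  0.24032855] [-3.14151633e+00 -4.28012792e-06  3.54475204e-01] [ 0.58430007 -0.25471453 -1.32178934]
```

View pics/m2.png

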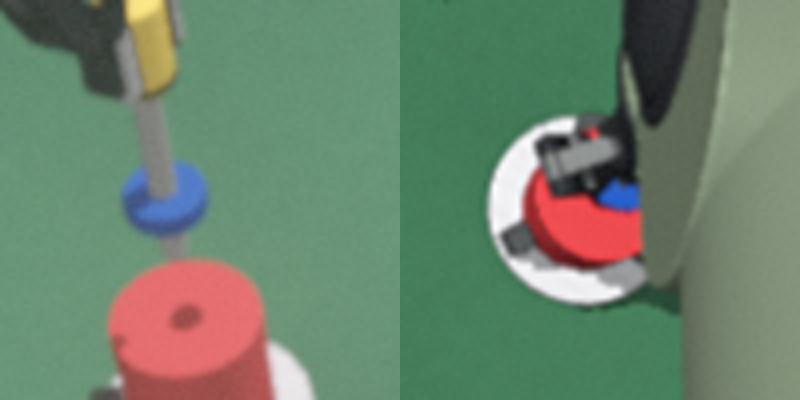

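View pics/w2.png

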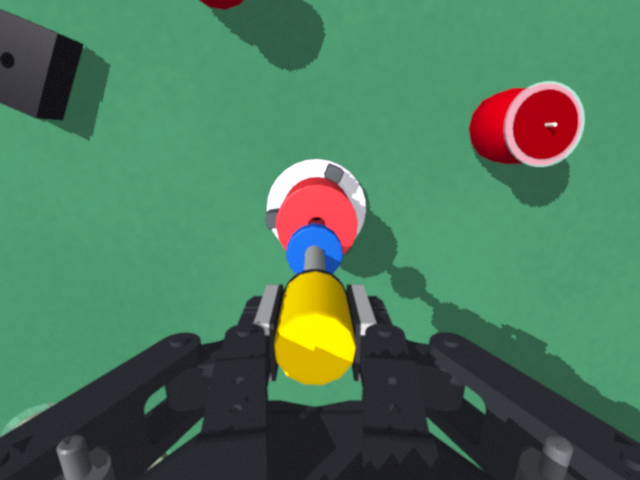

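The scene crop shows the collar top at (206.2,248.2), the rod at (203,224.2) where it meets the handle, and the hole at (211.5,279.2). In the wrist view the collar centre is at about (314.5,251), and the candle's top disc spans columns 276–357 with its upper edge at row 179. The tip is above the candle, so I'll compute the relative offset.

```bash
python3 - <<'E'
import pickle,numpy as np
from h import *
F=pickle.load(open('f2.pkl','rb'));s,w=F['scene'],F['wrist']
np.set_printoptions(precision=4,suppress=True)
p=F['pos'];tip=p[2]-.115
for n,uv,z in(('hole',(211.5,279.2),.085),('collar top',(206.2,248.2),tip+.0445),('rod@handle',(203,224.2),tip+.11),('rod below collar',(209,262),tip+.02)):
    print('scene',n,tri([(s,uv)],z,(.49,-.16,.1))[0],'pred px',proj(s,(p[0]+.0045,p[1]-.002,z)))
def circ(c,r,z):
    q=np.array([proj(w,(c[0]+r*np.cos(a),c[1]+r*np.sin(a),z)) for a in np.linspace(0,6.28,200)]);return np.r_[q.min(0),q.max(0)]
print('wrist collar top box',circ(p,.018,tip+.0445),circ(p,.018,tip+.0325))
for c in((p[0],p[1]),(.4934,-.1655),(.492,-.1647)):print('candle box',c,circ(c,.035,.085),proj(w,(*c,.085)))
im=F['wrist']['pixels'].astype(int);R,G,B=im[...,0],im[...,1],im[...,2]
for nm,m in(('red',(R>200)&(G<100)&(B<110)),('blue',(B>150)&(R<90))):
    m[:, :250]=0;m[:,400:]=0;y,x=np.nonzero(m);print(nm,x.min(),y.min(),x.max(),y.max())
print(R[215:228,310:324])
E
```

```text
scene hole [ 0.4963 -0.1667  0.085 ] pred px [211.8996 279.3243]
scene collar top [ 0.499  -0.1661  0.1698] pred px [205.3517 247.7694]
scene rod@handle [ 0.5083 -0.1691  0.2353] pred px [199.5871 220.1467]
scene rod below collar [ 0.5074 -0.1718  0.1453] pred px [207.3408 257.3344]
wrist collar top box [284.4726 223.7473 342.6675 279.3617] [285.9507 219.5951 341.2786 272.6968]
candle box (np.float64(0.49259550160466203), np.float64(-0.16438137119857466)) [272.4243 180.7428 355.1943 261.6702] [313.8112 222.4052]
candle box (0.4934, -0.1655) [273.9806 180.294  356.7767 261.2714] [315.3827 221.9815]
candle box (0.492, -0.1647) [272.5572 181.5618 355.2798 262.3977] [313.9206 223.1782]
red 276 178 356 249
blue 286 224 342 273
[[254 254 253 253 253 253 253 252 253 253 253 254 254 254]
 [254 253 251 248 243 239 237 237 241 245 250 253 254 254]
 [252 247 233 201 170 154 142 142 151 177 219 242 251 253]
 [243 208 152 108  81  65  52  52  62  88 129 182 231 249]
 [207 151 106  79  59  54  52  55  63  71  98 131 174 227]
 [155 131 121 109  97  89  90  95 100 105 118 127 134 171]
 [129 128 126 124 123 124 124 125 126 125 130 129 127 135]
 [120 116 115 117 122 123 128 129 130 129 128 129 126 126]
 [ 99  83  80  84  92  99 107 111 112 112 116 118 117 121]
 [ 60  42  44  41  52  54  62  67  67  71  79  91  91 100]
 [ 30  28  30  29  29  27  29  32  31  35  36  48  52  59]
 [ 24  30  33  32  32  27  28  26  29  24  22  24  20  25]
 [ 38  41  43  40  39  36  31  33  28  28  28  31  28  20]]
```

The candle edge and the visible arc of the hole disagree in the wrist view. I'll back off 3 cm so the whole hole shows, and measure it there.

```bash
python3 -m crank '{"travel":[[-1,-0.4,0],[-2,-0.8,0],[-2.7,-1,0],[-2.7,-1,0],[-2.7,-1,0]],"turn":[[0,0,0],[0,0,0],[0,0,0],[0,0,0],[0,0,0]],"gripper":[1,1,1,1,1]}'
python3 -m crank '{"travel":[[0,0,0],[0,0,0],[0,0,0],[0,0,0],[0,0,0]],"turn":[[0,0,0],[0,0,0],[0,0,0],[0,0,0],[0,0,0]],"gripper":[1,1,1,1,1]}'
python3 - <<'E'
from workcell import bot
import cv2,pickle,numpy as np
from h import *
s=bot.observe();F={'pos':s['position'],'wrist':bot.grab_frame('wrist')};p=s['position'];print(p)
pickle.dump(F,open('f3.pkl','wb'));w=F['wrist']
cv2.imwrite('pics/w3.png',cv2.resize(w['pixels'][150:300,215:415,::-1],(800,600),interpolation=cv2.INTER_CUBIC))
def circ(c,r,z):
    q=np.array([proj(w,(c[0]+r*np.cos(a),c[1]+r*np.sin(a),z)) for a in np.linspace(0,6.28,200)]);return ((np.r_[q.min(0),q.max(0)]-[215,150]*2)*4).round(1)
for c in ((.4934,-.1655),(.495,-.1654)): print('candle,hole crop box',circ(c,.035,.085),circ(c,.0075,.085))
print('collar',circ(p,.018,p[2]-.115+.0445), (proj(w,(p[0],p[1],p[2]-.115))-[215,150])*4)
E
```

```text
clock: 6.3
position: [0.4655, -0.1749, 0.2405]
tool_rot: [3.141, -0.0, 0.353]
force: [0.7, 0.3, -2.4]
grip_width: 0.0268
finger_force: 59.2
clock: 6.8
position: [0.4656, -0.1747, 0.2402]
tool_rot: [-3.141, 0.0, 0.354]
force: [0.7, 0.2, -1.2]
grip_width: 0.0267
finger_force: 59.2
[ 0.46557312 -0.17474271  0.24023468]
candle,hole crop box [231.1 -23.5 570.5 316.3] [364.4 114.6 437.2 187.4]
candle,hole crop box [233.1 -31.4 573.  309.3] [366.6 107.  439.5 180. ]
collar [279.1 295.5 511.8 517.9] [395.82079368 337.51176032]
```

View pics/w3.png

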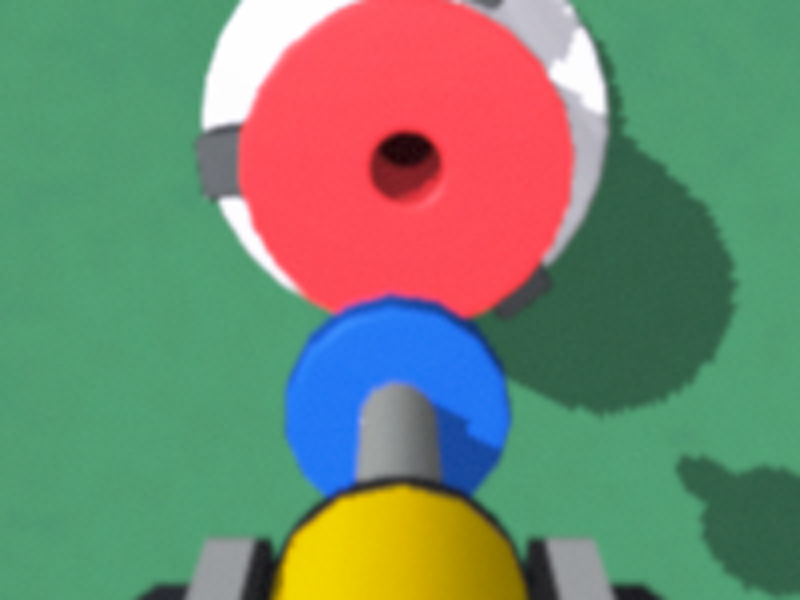

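```bash
python3 - <<'E'
import pickle,numpy as np
from h import *
np.set_printoptions(precision=4,suppress=True)
def circ(w,c,r,z,n=180):return np.array([proj(w,(c[0]+r*np.cos(a),c[1]+r*np.sin(a),z)) for a in np.linspace(0,2*np.pi,n,endpoint=False)])
for fn in('f2.pkl','f3.pkl'):
    F=pickle.load(open(fn,'rb'));w=F['wrist'];p=F['pos'];im=w['pixels'].astype(int)
    m=((im[...,0]>215)&(im[...,1]<125)&(im[...,2]<130)).astype(np.uint8);m[:,:260]=0;m[:,390:]=0
    c=max(cv2.findContours(m,cv2.RETR_EXTERNAL,cv2.CHAIN_APPROX_NONE)[0],key=len)[:,0].astype(float)
    cy=proj(w,(.4934,-.1655,.085))[1]; c=c[c[:,1]<cy+5]   # upper half outline only
    d=lambda q:np.array([np.abs(cv2.pointPolygonTest(circ(w,q,.035,.085).astype(np.float32).reshape(-1,1,2),tuple(x),True)) for x in c])
    ds=lambda q:np.array([cv2.pointPolygonTest(circ(w,q,.035,.085).astype(np.float32).reshape(-1,1,2),tuple(x),True) for x in c])
    r=least_squares(ds,(.4934,-.1655),diff_step=1e-3,loss='soft_l1');print(fn,'candle from edge',r.x,'rms',np.sqrt((r.fun**2).mean()),c.min(0),c.max(0))
    col=(((im[...,2]>150)&(im[...,0]<90))).astype(np.uint8);y,x=np.nonzero(col[:, 250:400]);print(' blue x',x.min()+250,x.max()+250,'top',y.min())
    cb=circ(w,p,.018,p[2]-.115+.0445);print('  pred',cb.min(0),cb.max(0))
F=pickle.load(open('f3.pkl','rb'))
print('hole w3',tri([(F['wrist'],(215+406.5/4,150+166/4))],.085)[0])
E
```

```text
f2.pkl candle from edge [ 0.4904 -0.167 ] rms 14.104269336409166 [276. 178.] [357. 226.]
 blue x 286 342 top 224
  pred [284.4757 223.7469] [342.6672 279.362 ]
f3.pkl candle from edge [ 0.4897 -0.1681] rms 0.9276935849639785 [275. 148.] [357. 192.]
 blue x 286 342 top 224
  pred [284.7698 223.8834] [342.9434 279.4756]
hole w3 [ 0.4909 -0.1677  0.085 ]
```

```bash
python3 -m crank '{"travel":[[1,0.3,0],[2,0.6,0],[2.6,0.8,0],[2.6,0.8,-1],[2.6,0.8,-2]],"turn":[[0,0,0],[0,0,0],[0,0,0],[0,0,0],[0,0,0]],"gripper":[1,1,1,1,1]}'
python3 -m crank '{"travel":[[0,0,-0.6],[0,0,-1],[0,0,-1],[0,0,-1],[0,0,-1]],"turn":[[0,0,0],[0,0,0],[0,0,0],[0,0,0],[0,0,0]],"gripper":[1,1,1,1,1]}'
python3 - <<'E'
from workcell import bot
import cv2,pickle,numpy as np
from h import *
s=bot.observe();p=s['position'];F={'pos':p,'scene':bot.grab_frame('scene'),'wrist':bot.grab_frame('wrist')};print(p,s['force'],s['tool_rot'])
pickle.dump(F,open('f4.pkl','wb'));f=F['scene']
u0,v0=175,225
cv2.imwrite('pics/s4.png',cv2.resize(f['pixels'][v0:v0+75,u0:u0+75,::-1],(600,600),interpolation=cv2.INTER_CUBIC))
t=p[2]-.115;q=np.array([u0,v0])
hole=tri([(f,(211.8,279.4))],.085)[0]
print('tip z',t)
for k,d in(('tip',(0,0)),('+x4',(.004,0)),('+y4',(0,.004)),):
  print(k,[((proj(f,(hole[0]+d[0],hole[1]+d[1],t+h))-q)*8).round(0) for h in(0,.006,.0325,.0445,.075,.11)])
print('hole',((proj(f,hole)-q)*8))
E
```

```text
clock: 7.35
position: [0.4914, -0.1667, 0.2193]
tool_rot: [-3.141, 0.0, 0.354]
force: [0.5, 0.5, -2.4]
grip_width: 0.0266
finger_force: 59.2
clock: 7.85
position: [0.4916, -0.1669, 0.2106]
tool_rot: [3.141, -0.0, 0.354]
force: [0.0, -0.1, -1.6]
grip_width: 0.0268
finger_force: 59.2
[ 0.4916391  -0.16689026  0.21061128] [ 0.00952327 -0.1066455  -1.6219988 ] [ 3.14128268e+00 -4.26960457e-04  3.53612038e-01]
tip z 0.09561128211445859
tip [array([288., 405.]), array([285., 388.]), array([269., 311.]), array([261., 275.]), array([241., 180.]), array([217.,  65.])]
+x4 [array([300., 414.]), array([297., 397.]), array([281., 320.]), array([274., 284.]), array([254., 189.]), array([230.,  74.])]
+y4 [array([301., 395.]), array([298., 378.]), array([282., 301.]), array([275., 265.]), array([256., 170.]), array([232.,  55.])]
hole [294.4 435.2]
```

View pics/s4.png

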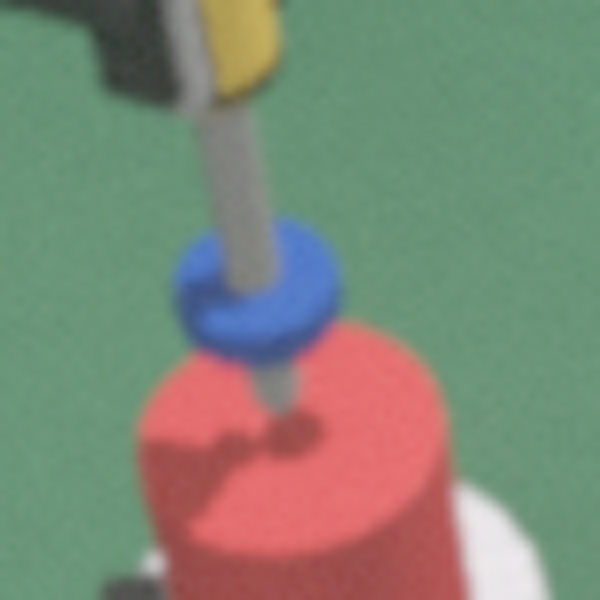

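The crop shows the tip at (281,408), just above the hole at (295,435). That puts it about 1–2 mm off, well within the taper's capture. I'll nudge it 1 mm and enter carefully.

```bash
python3 -m crank '{"travel":[[0,0.1,0],[0,0.1,-0.4],[0,0.1,-0.8],[0,0.1,-1.2],[0,0.1,-1.5]],"turn":[[0,0,0],[0,0,0],[0,0,0],[0,0,0],[0,0,0]],"gripper":[1,1,1,1,1]}'
python3 -m crank '{"travel":[[0,0,0],[0,0,0],[0,0,0],[0,0,0],[0,0,0]],"turn":[[0,0,0],[0,0,0],[0,0,0],[0,0,0],[0,0,0]],"gripper":[1,1,1,1,1]}'
```

```text
clock: 8.45
position: [0.4914, -0.1658, 0.1947]
tool_rot: [-3.141, 0.0, 0.354]
force: [-0.0, 0.3, -1.9]
grip_width: 0.0268
finger_force: 59.2
clock: 8.95
position: [0.4915, -0.1658, 0.1954]
tool_rot: [3.142, -0.0, 0.354]
force: [0.8, 0.4, -2.2]
grip_width: 0.0267
finger_force: 59.2
```

No vertical reaction, so the tip is in the mouth. I'll continue down.

```bash
python3 -m crank '{"travel":[[0,0,-0.2],[0,0,-0.4],[0,0,-0.6],[0,0,-0.6],[0,0,-0.6]],"turn":[[0,0,0],[0,0,0],[0,0,0],[0,0,0],[0,0,0]],"gripper":[1,1,1,1,1]}'
python3 -m crank '{"travel":[[0,0,-0.2],[0,0,-0.4],[0,0,-0.6],[0,0,-0.6],[0,0,-0.6]],"turn":[[0,0,0],[0,0,0],[0,0,0],[0,0,0],[0,0,0]],"gripper":[1,1,1,1,1]}'
```

```text
clock: 9.45
position: [0.4915, -0.1658, 0.1892]
tool_rot: [-3.141, 0.0, 0.354]
force: [-0.0, -0.5, -1.5]
grip_width: 0.0268
finger_force: 59.2
clock: 9.95
position: [0.4915, -0.1658, 0.1832]
tool_rot: [-3.141, 0.0, 0.354]
force: [0.0, 0.3, -2.4]
grip_width: 0.0268
finger_force: 59.2
```

```bash
python3 -m crank '{"travel":[[0,0,-0.3],[0,0,-0.6],[0,0,-0.9],[0,0,-1.1],[0,0,-1.2]],"turn":[[0,0,0],[0,0,0],[0,0,0],[0,0,0],[0,0,0]],"gripper":[1,1,1,1,1]}'
python3 -m crank '{"travel":[[0,0,-0.1],[0,0,-0.2],[0,0,-0.3],[0,0,-0.4],[0,0,-0.5]],"turn":[[0,0,0],[0,0,0],[0,0,0],[0,0,0],[0,0,0]],"gripper":[1,1,1,1,1]}'
```

```text
clock: 10.45
position: [0.4915, -0.1658, 0.171]
tool_rot: [-3.141, 0.0, 0.354]
force: [-0.3, -0.9, -1.2]
grip_width: 0.0269
finger_force: 59.2
clock: 10.95
position: [0.4915, -0.1658, 0.1663]
tool_rot: [3.142, -0.0, 0.354]
force: [-1.7, 0.9, 0.6]
grip_width: 0.0268
finger_force: 59.2
```

```bash
cat > ok.py <<'E'
# exit 0 while vertical force stays below the limit
import sys
from workcell import bot
s=bot.observe();print(s['clock'],s['position'].round(4),s['force'].round(1));sys.exit(s['force'][2]>float(sys.argv[1]))
E
python3 -m crank '{"travel":[[0,0,-0.02],[0,0,-0.04],[0,0,-0.06],[0,0,-0.08],[0,0,-0.1]],"turn":[[0,0,0],[0,0,0],[0,0,0],[0,0,0],[0,0,0]],"gripper":[1,1,1,1,1]}' >/dev/null && python3 ok.py 4 &&
python3 -m crank '{"travel":[[0,0,-0.02],[0,0,-0.04],[0,0,-0.06],[0,0,-0.08],[0,0,-0.1]],"turn":[[0,0,0],[0,0,0],[0,0,0],[0,0,0],[0,0,0]],"gripper":[1,1,1,1,1]}' >/dev/null && python3 ok.py 4 &&
python3 -m crank '{"travel":[[0,0,-0.02],[0,0,-0.04],[0,0,-0.06],[0,0,-0.08],[0,0,-0.1]],"turn":[[0,0,0],[0,0,0],[0,0,0],[0,0,0],[0,0,0]],"gripper":[1,1,1,1,1]}' >/dev/null && python3 ok.py 4 &&
python3 -m crank '{"travel":[[0,0,-0.02],[0,0,-0.04],[0,0,-0.06],[0,0,-0.08],[0,0,-0.1]],"turn":[[0,0,0],[0,0,0],[0,0,0],[0,0,0],[0,0,0]],"gripper":[1,1,1,1,1]}' >/dev/null && python3 ok.py 4
```

```text
11.45 [ 0.4915 -0.1658  0.1653] [-0.9  0.4  2.3]False
```

```bash
sed -i 's/sys.exit(\(.*\))$/sys.exit(int(\1))/' ok.py
python3 -m crank '{"travel":[[0,0,-0.02],[0,0,-0.04],[0,0,-0.06],[0,0,-0.08],[0,0,-0.1]],"turn":[[0,0,0],[0,0,0],[0,0,0],[0,0,0],[0,0,0]],"gripper":[1,1,1,1,1]}' >/dev/null && python3 ok.py 4 &&
python3 -m crank '{"travel":[[0,0,-0.02],[0,0,-0.04],[0,0,-0.06],[0,0,-0.08],[0,0,-0.1]],"turn":[[0,0,0],[0,0,0],[0,0,0],[0,0,0],[0,0,0]],"gripper":[1,1,1,1,1]}' >/dev/null && python3 ok.py 4 &&
python3 -m crank '{"travel":[[0,0,-0.02],[0,0,-0.04],[0,0,-0.06],[0,0,-0.08],[0,0,-0.1]],"turn":[[0,0,0],[0,0,0],[0,0,0],[0,0,0],[0,0,0]],"gripper":[1,1,1,1,1]}' >/dev/null && python3 ok.py 4 &&
python3 -m crank '{"travel":[[0,0,-0.02],[0,0,-0.04],[0,0,-0.06],[0,0,-0.08],[0,0,-0.1]],"turn":[[0,0,0],[0,0,0],[0,0,0],[0,0,0],[0,0,0]],"gripper":[1,1,1,1,1]}' >/dev/null && python3 ok.py 4
```

```text
11.95 [ 0.4915 -0.1658  0.1643] [-0.7 -0.1  2.2]
12.45 [ 0.4915 -0.1658  0.1633] [-1.5 -0.1  1.5]
12.95 [ 0.4915 -0.1658  0.1623] [-0.8  0.2  1.7]
13.45 [ 0.4915 -0.1658  0.1613] [-1.5 -0.8  2.3]
```

```bash

python3 -m crank '{"travel":[[0,0,-0.02],[0,0,-0.04],[0,0,-0.06],[0,0,-0.08],[0,0,-0.1]],"turn":[[0,0,0],[0,0,0],[0,0,0],[0,0,0],[0,0,0]],"gripper":[1,1,1,1,1]}' >/dev/null && python3 ok.py 4 &&
python3 -m crank '{"travel":[[0,0,-0.02],[0,0,-0.04],[0,0,-0.06],[0,0,-0.08],[0,0,-0.1]],"turn":[[0,0,0],[0,0,0],[0,0,0],[0,0,0],[0,0,0]],"gripper":[1,1,1,1,1]}' >/dev/null && python3 ok.py 4 &&
python3 -m crank '{"travel":[[0,0,-0.02],[0,0,-0.04],[0,0,-0.06],[0,0,-0.08],[0,0,-0.1]],"turn":[[0,0,0],[0,0,0],[0,0,0],[0,0,0],[0,0,0]],"gripper":[1,1,1,1,1]}' >/dev/null && python3 ok.py 4 &&
python3 -m crank '{"travel":[[0,0,-0.02],[0,0,-0.04],[0,0,-0.06],[0,0,-0.08],[0,0,-0.1]],"turn":[[0,0,0],[0,0,0],[0,0,0],[0,0,0],[0,0,0]],"gripper":[1,1,1,1,1]}' >/dev/null && python3 ok.py 4 &&
python3 -m crank '{"travel":[[0,0,-0.02],[0,0,-0.04],[0,0,-0.06],[0,0,-0.08],[0,0,-0.1]],"turn":[[0,0,0],[0,0,0],[0,0,0],[0,0,0],[0,0,0]],"gripper":[1,1,1,1,1]}' >/dev/null && python3 ok.py 4 &&
python3 -m crank '{"travel":[[0,0,-0.02],[0,0,-0.04],[0,0,-0.06],[0,0,-0.08],[0,0,-0.1]],"turn":[[0,0,0],[0,0,0],[0,0,0],[0,0,0],[0,0,0]],"gripper":[1,1,1,1,1]}' >/dev/null && python3 ok.py 4
```

```text
13.95 [ 0.4915 -0.1658  0.1603] [-0.8  0.7  1.1]
14.45 [ 0.4915 -0.1658  0.1593] [-0.3 -0.7  1.7]
14.95 [ 0.4915 -0.1658  0.1583] [-1.2  0.6  2.1]
15.45 [ 0.4915 -0.1658  0.1573] [-2.   0.1  2.4]
15.95 [ 0.4915 -0.1658  0.1563] [-1.7 -0.2  3.1]
16.45 [ 0.4915 -0.1658  0.1553] [-1.5  0.   1.4]
```

```bash
python3 ok.py 4 &&
python3 -m crank '{"travel":[[0,0,-0.02],[0,0,-0.04],[0,0,-0.06],[0,0,-0.08],[0,0,-0.1]],"turn":[[0,0,0],[0,0,0],[0,0,0],[0,0,0],[0,0,0]],"gripper":[1,1,1,1,1]}' >/dev/null && python3 ok.py 4 &&
python3 -m crank '{"travel":[[0,0,-0.02],[0,0,-0.04],[0,0,-0.06],[0,0,-0.08],[0,0,-0.1]],"turn":[[0,0,0],[0,0,0],[0,0,0],[0,0,0],[0,0,0]],"gripper":[1,1,1,1,1]}' >/dev/null && python3 ok.py 4 &&
python3 -m crank '{"travel":[[0,0,-0.02],[0,0,-0.04],[0,0,-0.06],[0,0,-0.08],[0,0,-0.1]],"turn":[[0,0,0],[0,0,0],[0,0,0],[0,0,0],[0,0,0]],"gripper":[1,1,1,1,1]}' >/dev/null && python3 ok.py 4 &&
python3 -m crank '{"travel":[[0,0,-0.02],[0,0,-0.04],[0,0,-0.06],[0,0,-0.08],[0,0,-0.1]],"turn":[[0,0,0],[0,0,0],[0,0,0],[0,0,0],[0,0,0]],"gripper":[1,1,1,1,1]}' >/dev/null && python3 ok.py 4 &&
python3 -m crank '{"travel":[[0,0,-0.02],[0,0,-0.04],[0,0,-0.06],[0,0,-0.08],[0,0,-0.1]],"turn":[[0,0,0],[0,0,0],[0,0,0],[0,0,0],[0,0,0]],"gripper":[1,1,1,1,1]}' >/dev/null && python3 ok.py 4 &&
python3 -m crank '{"travel":[[0,0,-0.02],[0,0,-0.04],[0,0,-0.06],[0,0,-0.08],[0,0,-0.1]],"turn":[[0,0,0],[0,0,0],[0,0,0],[0,0,0],[0,0,0]],"gripper":[1,1,1,1,1]}' >/dev/null && python3 ok.py 4
```

```text
16.45 [ 0.4915 -0.1658  0.1553] [-1.5  0.   1.4]
16.95 [ 0.4915 -0.1658  0.1543] [-1.5  0.6  2.8]
17.45 [ 0.4915 -0.1658  0.1533] [-1.4 -0.7  1.9]
17.95 [ 0.4915 -0.1658  0.1523] [-0.8 -0.3  1.5]
18.45 [ 0.4915 -0.1658  0.1513] [-2.4  0.3  2.2]
18.95 [ 0.4915 -0.1658  0.1503] [-2.2  0.3  1.5]
19.45 [ 0.4915 -0.1658  0.1493] [-1.  -0.6  2. ]
```

```bash

python3 -m crank '{"travel":[[0,0,-0.02],[0,0,-0.04],[0,0,-0.06],[0,0,-0.08],[0,0,-0.1]],"turn":[[0,0,0],[0,0,0],[0,0,0],[0,0,0],[0,0,0]],"gripper":[1,1,1,1,1]}' >/dev/null && python3 ok.py 4 &&
python3 -m crank '{"travel":[[0,0,-0.02],[0,0,-0.04],[0,0,-0.06],[0,0,-0.08],[0,0,-0.1]],"turn":[[0,0,0],[0,0,0],[0,0,0],[0,0,0],[0,0,0]],"gripper":[1,1,1,1,1]}' >/dev/null && python3 ok.py 4 &&
python3 -m crank '{"travel":[[0,0,-0.02],[0,0,-0.04],[0,0,-0.06],[0,0,-0.08],[0,0,-0.1]],"turn":[[0,0,0],[0,0,0],[0,0,0],[0,0,0],[0,0,0]],"gripper":[1,1,1,1,1]}' >/dev/null && python3 ok.py 4 &&
python3 -m crank '{"travel":[[0,0,-0.02],[0,0,-0.04],[0,0,-0.06],[0,0,-0.08],[0,0,-0.1]],"turn":[[0,0,0],[0,0,0],[0,0,0],[0,0,0],[0,0,0]],"gripper":[1,1,1,1,1]}' >/dev/null && python3 ok.py 4 &&
python3 -m crank '{"travel":[[0,0,-0.02],[0,0,-0.04],[0,0,-0.06],[0,0,-0.08],[0,0,-0.1]],"turn":[[0,0,0],[0,0,0],[0,0,0],[0,0,0],[0,0,0]],"gripper":[1,1,1,1,1]}' >/dev/null && python3 ok.py 4 &&
python3 -m crank '{"travel":[[0,0,-0.02],[0,0,-0.04],[0,0,-0.06],[0,0,-0.08],[0,0,-0.1]],"turn":[[0,0,0],[0,0,0],[0,0,0],[0,0,0],[0,0,0]],"gripper":[1,1,1,1,1]}' >/dev/null && python3 ok.py 4
```

```text
19.95 [ 0.4915 -0.1658  0.1483] [-1.4  0.3  1.5]
20.45 [ 0.4915 -0.1658  0.1473] [-1.2 -0.2  2.4]
20.95 [ 0.4915 -0.1658  0.1463] [-0.7  0.1  2.5]
21.45 [ 0.4915 -0.1658  0.1453] [-2.  -1.3  3.5]
21.95 [ 0.492  -0.1657  0.1449] [-2.2  0.7 16.8]
```

```bash
python3 ok.py 4 &&
python3 -m crank '{"travel":[[0,0,-0.02],[0,0,-0.04],[0,0,-0.06],[0,0,-0.08],[0,0,-0.1]],"turn":[[0,0,0],[0,0,0],[0,0,0],[0,0,0],[0,0,0]],"gripper":[1,1,1,1,1]}' >/dev/null && python3 ok.py 4 &&
python3 -m crank '{"travel":[[0,0,-0.02],[0,0,-0.04],[0,0,-0.06],[0,0,-0.08],[0,0,-0.1]],"turn":[[0,0,0],[0,0,0],[0,0,0],[0,0,0],[0,0,0]],"gripper":[1,1,1,1,1]}' >/dev/null && python3 ok.py 4 &&
python3 -m crank '{"travel":[[0,0,-0.02],[0,0,-0.04],[0,0,-0.06],[0,0,-0.08],[0,0,-0.1]],"turn":[[0,0,0],[0,0,0],[0,0,0],[0,0,0],[0,0,0]],"gripper":[1,1,1,1,1]}' >/dev/null && python3 ok.py 4 &&
python3 -m crank '{"travel":[[0,0,-0.02],[0,0,-0.04],[0,0,-0.06],[0,0,-0.08],[0,0,-0.1]],"turn":[[0,0,0],[0,0,0],[0,0,0],[0,0,0],[0,0,0]],"gripper":[1,1,1,1,1]}' >/dev/null && python3 ok.py 4
```

```text
21.95 [ 0.492  -0.1657  0.1449] [-2.2  0.7 16.8]
```

The rod met the floor at about 15 N. I'll ease back 0.2 mm to roughly 10 N and hold.

```bash

python3 -m crank '{"travel":[[0,0,0.02],[0,0,0.02],[0,0,0.02],[0,0,0.02],[0,0,0.02]],"turn":[[0,0,0],[0,0,0],[0,0,0],[0,0,0],[0,0,0]],"gripper":[1,1,1,1,1]}' >/dev/null; python3 ok.py 99
```

```text
22.45 [ 0.492  -0.1657  0.145 ] [-1.5 -0.4 10.6]
```

```bash

for i in 1 2 3 4 5; do python3 -m crank '{"travel":[[0,0,0],[0,0,0],[0,0,0],[0,0,0],[0,0,0]],"turn":[[0,0,0],[0,0,0],[0,0,0],[0,0,0],[0,0,0]],"gripper":[1,1,1,1,1]}' >/dev/null; python3 ok.py 99; done
```

```text
22.95 [ 0.492  -0.1657  0.145 ] [-2.7  0.9 10.9]
23.45 [ 0.492  -0.1658  0.145 ] [-1.9  0.5 10.8]
23.95 [ 0.492  -0.1657  0.145 ] [-2.1  0.8 10.3]
24.45 [ 0.492  -0.1658  0.145 ] [-1.8  0.7 10.3]
24.95 [ 0.4919 -0.1658  0.145 ] [-2.3  0.5 10.9]
```

```bash

python3 -m crank '{"travel":[[0,0,0.02],[0,0,0.02],[0,0,0.02],[0,0,0.02],[0,0,0.02]],"turn":[[0,0,0],[0,0,0],[0,0,0],[0,0,0],[0,0,0]],"gripper":[1,1,1,0.6,0.5]}' 20
python3 -m crank '{"travel":[[0,0,0],[0,0,0],[0,0,0],[0,0,0],[0,0,0]],"turn":[[0,0,0],[0,0,0],[0,0,0],[0,0,0],[0,0,0]],"gripper":[0.3,0.1,0,0,0]}'
```

```text
clock: 25.45
position: [0.4916, -0.1657, 0.1446]
tool_rot: [-3.141, -0.0, 0.354]
force: [-0.2, -0.6, -0.4]
grip_width: 0.0425
finger_force: 0.0
clock: 25.95
position: [0.4916, -0.1658, 0.1447]
tool_rot: [3.142, -0.0, 0.354]
force: [-0.5, 0.2, -0.9]
grip_width: 0.0855
finger_force: 0.0
```

```bash

python3 -m crank '{"travel":[[0,0,1],[0,0,3],[0,0,6],[0,0,9],[0,0,12]],"turn":[[0,0,0],[0,0,0],[0,0,0],[0,0,0],[0,0,0]],"gripper":[0,0,0,0,0]}'
python3 -m crank '{"travel":[[-0.5,3,0],[-1,6,0],[-1.5,9,0],[-1.5,12,0],[-1.5,12,0]],"turn":[[0,0,0],[0,0,0],[0,0,0],[0,0,0],[0,0,0]],"gripper":[0,0,0,0,0]}'
python3 - <<'E'
from workcell import bot
import cv2,numpy as np
f=bot.grab_frame('scene')['pixels'];g=bot.grab_frame('top')['pixels']
c=lambda a,u,v:cv2.resize(a[v:v+100,u:u+80,::-1],(400,500),interpolation=cv2.INTER_CUBIC)
cv2.imwrite('pics/end.png',np.hstack([c(f,172,220),c(g,350,240)]))
E
```

```text
clock: 26.45
position: [0.4914, -0.1657, 0.2667]
tool_rot: [3.141, -0.0, 0.354]
force: [0.7, 0.1, -0.3]
grip_width: 0.0856
finger_force: 0.0
clock: 26.95
position: [0.4765, -0.0422, 0.2657]
tool_rot: [-3.141, -0.001, 0.358]
force: [0.6, -1.3, -0.1]
grip_width: 0.0853
finger_force: 0.0
```

View pics/end.png

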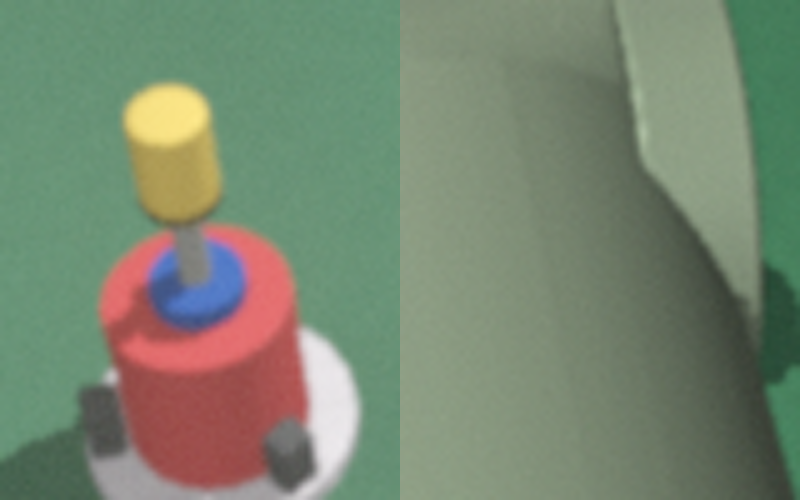

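The gauge stands upright in the hole with the collar sitting on the candle's top at (197,285) in the crop. I'll let the arm settle and hand in.

```bash

python3 -m crank '{"travel":[[0,0,0],[0,0,0],[0,0,0],[0,0,0],[0,0,0]],"turn":[[0,0,0],[0,0,0],[0,0,0],[0,0,0],[0,0,0]],"gripper":[0,0,0,0,0]}' >/dev/null
python3 -c "
from workcell import bot
print(bot.job_done())"
```

```text
the job is handed in; nothing more can be done
None
```

The gauge is standing released and bottomed in the wick hole after about 2.5 s at roughly 10 N (about 15 N on first contact), the last picture shows the collar on the candle's top, and the job is handed in at about 27 s with no verdict returned.

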